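# Put the optical cell in the light and switch the selector to green

### The job

Stand the optical cell upright on the middle of the grey pad between lamp and lens, its clear faces squarely across the light path, and let go of it. Then pull the sprung selector knob out, turn it until its white nose points at the green button, and let it drop fully home in that notch. Do not shift the other loose things on the bench, and keep the cell upright all the time.

Things in the scene. Friction and masses are not known exactly. Their poses are not given: they have to be found in the camera images.
- cell: loose upright optical cell, 0.26 kg: 32 thick (x), 44 wide (y), 110 high. Black frame, yellow patch on top; its clear glass faces look to its +x and -x, its opaque black side posts to +y and -y: grip across the posts (44 wide). Origin: centre of its underside. Either clear face may look at the lamp. Starts upright on the table
- light_stage: fixed light stage, place and yaw vary: dark base 120 (x) x 250 (y) x 12 high; white lamp housing at its +y end (70 wide, top at 78), black lens tube of diameter 40 at its -y end (top at 70). The light path runs along its y, 50 above the table. Free gap between lamp and lens: y -45 to +45. Origin: centre of underside
- beam (a point): centre of the upper face of the grey pad (66 x 70, 16 above the table) midway between lamp and lens, axes as light_stage: y along the light path. The centre of the cell's underside belongs here
- console: fixed selector console, place and yaw vary: grey wedge 170 (x) x 170 (y), 20 high at its front (-x), 139 at its back. Its blue panel slopes 35 degrees: the normal points up and to the console's -x, 35 degrees from vertical. The knob's axis leaves the panel along the normal, 79.5 above the origin (centre of underside)
- selector_grip (a point): grip point of the knob, on its axis, 44 out from the panel when home. Site z: the axis, outward; point x: where the knob's white nose points (turns with it). The grip is a red bar with one white end, 16 thick (y), x from -40 to +42, reaching from 24 below to 12 above this point along z. Under the bar: a black skirt, radius 33, and a metal notch ring, radius 47, its top 28 below this point
- selector_aim (a point): point 62 from the knob's axis straight ahead of its white nose; with the knob home it coincides with the origin of the coloured button that the nose points at
- selector_pull (a joint): how far the knob is pulled out, m: 0 home, 0.018 at most. A spring draws it home with 5 N, plus 250 N/m (8 N at 0.012). A brass pin under the nose sits in a notch of the ring, and clears the ring from 0.008 on; 0.012 is a good pull. Released over a notch the knob snaps home; up to about 5 degrees off it still drops in, further off it may stay out on the ring
- selector (a joint): turn of the knob, rad, counter-clockwise positive seen facing the panel: 0 (start) nose up the slope, +1.047 (60 degrees) at the button on the console's +y side (left seen from the robot), -1.047 at the other; stops at 1.13 either way; notches at these three places only. Friction 0.04 N m
- mark_green: green button on the panel, diameter 22, fixed, 62 from the knob's axis; at the left or the right place (60 degrees either side of up the slope), which varies. Its top stands 10 out from the panel. Origin: on its centre line, 6 out from the panel
- mark_orange: orange button of the same kind, at the other place
- v_block: bright steel V-block, 60 x 45 x 44 high, loose bystander. Origin: on its underside
- ring_gauge: steel ring gauge, outer diameter 72, 22 high, loose bystander. Origin: on its underside
- cleaner: bottle of lens cleaner with a blue cap, diameter 48, 120 high, loose bystander. Origin: on its underside
- blower: black rubber blower bulb, diameter 60, 85 high, loose bystander. Origin: on its underside
- step_master: stepped steel master, 75 x 30 x 40 high, loose bystander. Origin: on its underside
- brush: small brush lying flat, loose bystander. Origin: underside, near the middle

How it is judged:
On the way, in this order (a step that is already met when the one before it is completed fails the run):
1. the cell stands on the pad, released, clear faces across the light path (horizontal distance between cell and beam below 0.01 m and height (world z) of cell between 0.012 and 0.02 m and angle between cell's own z axis and vertical below 0.06 rad and angle between the x axis of cell and the y axis of beam, either way round below 0.12 rad and contact force between the fingers and cell below 0.1 N and linear speed of cell below 0.02 m/s), for 0.2 s.
2. the selector knob is pulled out of its notch (value of joint selector_pull above 0.007 m), for 0.1 s.
3. the selector has dropped home, its nose at the green button (value of joint selector_pull below 0.0025 m and distance between selector_aim and mark_green below 0.01 m and velocity of joint selector between -0.1 and 0.1 rad/s), for 0.2 s.
At the end, for the whole second after the job is handed in: The cell stands released and still on the pad, upright within 3.4 degrees, centred within 10 mm, its clear faces square to the light path within 6.9 degrees; the selector is at rest, out less than 2.5 mm, its aim point within 10 mm of the green button (all of step 1 and all of step 3); the robot touches nothing.
It fails at once if another loose thing on the bench is shifted by more than 40 mm (distance of any of v_block, ring_gauge, cleaner, blower, step_master, brush from where it was at the start of the episode above 0.04 m).
It fails at once if the cell is tipped by more than 35 degrees (angle between cell's own z axis and vertical above 0.61 rad).
It also fails if it takes over 59 s, if anything falls off the work surface, if the arm or the gripper's body presses on something with over 40 N, if the wrist force passes 120 N, or if a joint passes its speed limit or range.

### The arm

A 7-joint arm with a two-finger parallel gripper is mounted at the origin on the work surface. World frame = base frame: x ahead of the robot, y to its left, z up, the work surface at z = 0. Lengths are in m, angles in rad, forces in N, time in s.
With the tool pointing down it reaches from about 0.4 to 0.85 m from the base axis. Payload 10.4 kg.
Tool frame: the origin (TCP) lies midway between the tips of the shut fingers; the grasp point (between the pads) lies 19 mm behind it; z points along the fingers, y is the line along which they close (so a half turn about z gives the same grasp; the last joint's range is limited). The gripper opens to 87 mm and grips with 3 to 60 N. Pads are 19 mm wide; open, the fingers measure 117 mm over their backs; the gripper's body (75 mm by 190 mm) begins 51 mm behind the grasp point.
Start: joints at [-1.352, 0.332, -0.065, 1.46, 0.022, 1.35, -0.088], TCP at [0.15, 0.607, 0.223] pointing down, gripper open.
Joint ranges: [-2.6, 2.6], [-0.5, 2.12], [-1.47, 1.34], [0.16, 2.42], [-1.27, 4.41], [0.06, 2.06], [-2.6, 2.6]. Speed limits (rad/s): [2.22, 2.22, 2.79, 2.79, 3.14, 3.14, 3.14].

### API

Orientations are given as a unit quaternion [x, y, z, w].
In Python, from plant import ctrl gives the robot as it stands.
- The arm moves only by the tool jog_arm, never from a script. Its argument "increments" is a list of rows, each a list of 5 numbers: the opening, from 0 (shut) to 1 (fully open), then the shift along the tool's x, y, z in m, then the turn about the tool's z in degrees. In form: [[grip, dx, dy, dz, yaw], ...]. A call has 1 to 8 rows; each row shifts and turns the commanded pose from where the row before left it, along the tool's axes as they then stand; what a row does not reach is not made up. A row lasts 1/8 s, in which the tool goes at most 62.5 mm and 10.7 degrees, less where a joint would pass 70% of its speed; a pose out of reach is approached as far as the arm can. A call is refused whole if a number of a shift passes 0.0625 or a number of a turn 10.7, either way. A call with a gripper value outside its range is refused whole. The fingers move at their own pace and stop on an object; "grip_force" is the grip in N (left out, the last holds). Time passes only in rows, so rows that do not move let the fingers close. It gives the time, the measured TCP pose, the force, the opening and the grip force at its end, in the units of the state.
- ctrl.get_obs(): the state, without advancing time (a new reading comes with each control period).
- ctrl.grab_frame(name): name is "scene" or "top"; returns a dict with "pixels" (480x640x3 uint8, red, green, blue), "z_map" (480x640 float32, m along the optical axis (not along the pixel's ray), 0 where there is no reading), "camera_matrix" (3x3 intrinsics, pixels), "extrinsics" (4x4, takes a point from camera to world coordinates). Camera axes: x right, y up, looking along -z (the intrinsics and any distortion apply to the point x, -y, -z); pixel columns grow to the right and rows downward; lengths in m; the calibration is good to about 2 mm. A picture is of the moment at which its call begins.
- ctrl.close_job(): hands the job in; it is judged then, once.
The state is a dict: "clock": time; "joint_positions": joint angles; "qd": joint speeds; "effort": joint torques, N m; "eef_pos": TCP position; "orientation": TCP orientation; "ft_force": force on the tool from outside, world axes, zero at the start; "torque": the same for the moment, N m; "opening": opening from 0.0 (shut) to 1.0 (fully open); "gripper_force": force on a finger pad.
Only numpy, scipy, OpenCV 4.12 (cv2) and the standard library are available. Lean on these libraries where they do the work, as an engineer would, in place of code of your own. Each camera call takes 0.05 s, during which the arm holds its last target. There are 200 camera calls.

## Working session

There is one attempt and no reset: what is moved stays moved. The work goes in short steps, Python scripts to look and compute and a tool call to move; the robot and the scene stay as the last step left them, time stands still between calls to the robot, and variables do not carry over. Pictures are saved under pics/ and viewed, at most 10 in all, crops included, and the job is handed in when it is done.

Besides the shell and the picture viewer there is one more tool, called after ">>>" by a JSON object that holds its "fn" and its "kwargs". jog_arm: Moves the arm, as the interface text tells. Its arguments: {"type":"object","properties":{"increments":{"type":"array","items":{"type":"array","items":{"type":"number"}}},"grip_force":{"type":"number"}},"required":["increments"]}

```bash
mkdir -p pics
cat > h.py <<'E'
from plant import ctrl
import numpy as np, cv2
def grab(n,save=None):
    f=ctrl.grab_frame(n)
    if save:
        cv2.imwrite(f'pics/{save}.png',f['pixels'][:,:,::-1]); np.savez(f'{save}.npz',**f)
    return f
def cloud(f):
    K=f['camera_matrix'];T=f['extrinsics'];z=f['z_map']
    v,u=np.mgrid[0:480,0:640]
    P=np.stack([(u-K[0,2])/K[0,0]*z,-(v-K[1,2])/K[1,1]*z,-z],-1)
    return P@T[:3,:3].T+T[:3,3]
E
python3 - <<'E'
from h import *
for n in('scene','top'):
    f=grab(n,n+'0'); print(f['camera_matrix'],f['extrinsics'])
o=ctrl.get_obs(); print(o)
E
```

```text
[[505.46520184   0.         322.32757303]
 [  0.         505.46520184 235.18043035]
 [  0.           0.           1.        ]] [[ 0.80313146 -0.33863702  0.49020896  1.12631181]
 [ 0.59579543  0.46029514 -0.65814603 -0.76463016]
 [-0.00276819  0.82064204  0.57143589  0.75423134]
 [ 0.          0.          0.          1.        ]]
[[574.88005175   0.         318.08333109]
 [  0.         574.88005175 244.85091811]
 [  0.           0.           1.        ]] [[-0.02434675  0.99736012 -0.06841078  0.46563124]
 [-0.99960808 -0.02334153  0.01545501  0.00869647]
 [ 0.0138174   0.06876025  0.99753752  1.16716967]
 [ 0.          0.          0.          1.        ]]
{'clock': 0.1, 'joint_positions': array([-1.35158954,  0.33281167, -0.06465912,  1.46084982,  0.02161528,
        1.34989959, -0.0884844 ]), 'qd': array([-0.00106737, -0.0011079 ,  0.00071914, -0.00163001,  0.00022902,
        0.0019386 ,  0.00144029]), 'effort': array([ 7.52890646e-04, -6.24546361e+01,  2.43429939e-02, -3.90722144e+01,
       -6.12749881e-02,  3.64918553e-02,  1.49625055e-05]), 'eef_pos': array([0.14961096, 0.60647603, 0.22183512]), 'orientation': array([ 1.20609341e-01,  9.92699845e-01, -6.35571410e-04, -3.42004722e-05]), 'ft_force': array([ 0.14687718, -0.23479657, -0.30194664]), 'torque': array([-0.03316725,  0.03142135, -0.01691979]), 'gripper_force': 0.0, 'opening': 1.0013141923113864}
```

View pics/top0.png

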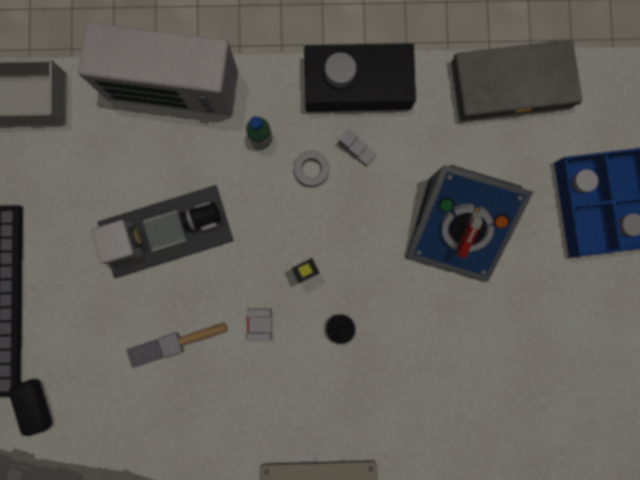

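View pics/scene0.png

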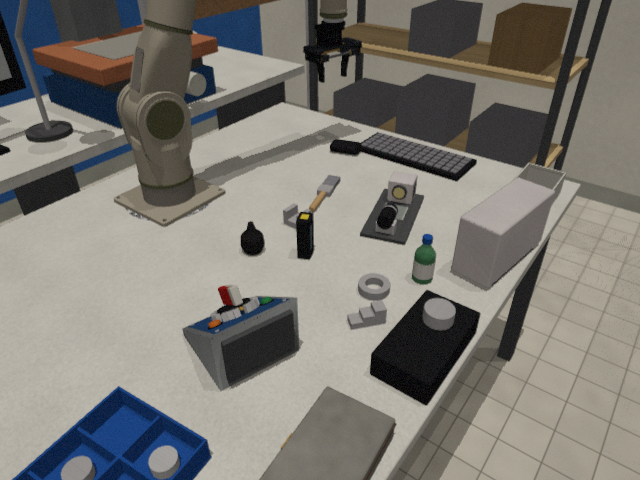

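The top view shows the cell's yellow patch at about (306,270), the grey pad at (164,230) with the lamp on the left, and the console knob at (468,230). Green is at (446,205), on the +y side, so the knob turns +60°. Next I'll enlarge the key regions and compute the geometry.

Run:
```python
from h import *
f=np.load('top0.npz'); im=f['pixels'][:,:,::-1]
P=cloud(f)
def crop(x,y,w,h,s): return cv2.resize(im[y:y+h,x:x+w],None,fx=s,fy=s,interpolation=cv2.INTER_CUBIC)
a=crop(85,180,160,100,5); cv2.imwrite('pics/stage.png',a)
b=np.hstack([crop(400,155,140,130,4),cv2.resize(crop(285,250,40,43,6),(240,258)).repeat(1,0)[:258] if 0 else np.vstack([crop(285,250,40,43,6),np.zeros((262,240,3),np.uint8)])])
cv2.imwrite('pics/cc.png',b)
def rect(m,name):
    q=P[m][:,:2].astype(np.float32); print(name,len(q),cv2.minAreaRect(q), np.median(P[m][:,2]))
v,u=np.mgrid[0:480,0:640]
R=lambda x0,y0,x1,y1:(u>=x0)&(u<x1)&(v>=y0)&(v<y1)
z=P[...,2]
print('table z std',z[R(250,200,280,240)].mean(),z[R(250,200,280,240)].std())
rect(R(85,180,240,285)&(z>.007)&(z<.022),'base')
rect(R(85,180,240,285)&(z>.0142)&(z<.02)&R(140,205,190,255),'pad')
rect(R(80,180,140,285)&(z>.07)&(z<.085),'lamp')
rect(R(280,250,330,300)&(z>.10)&(z<.12),'cell')
hsv=cv2.cvtColor(im,cv2.COLOR_BGR2HSV)
rect(R(280,250,330,300)&(hsv[...,1]>150)&(hsv[...,2]>80),'yellow')
blue=R(400,155,540,290)&(hsv[...,0]>95)&(hsv[...,0]<120)&(hsv[...,1]>120)&(z>.02)
q=P[blue];c=np.median(q,0); w=np.linalg.svd(q-q.mean(0))[2][2] if len(q)<8000 else None
n=w*np.sign(w[2]);print('panel',c,n,len(q),np.std((q-q.mean(0))@n),'tilt',np.degrees(np.arccos(n[2])),'yaw of -x',np.degrees(np.arctan2(n[1],n[0])), q.mean(0))
for nm,l,h_ in(('green',45,85),('orange',5,18)):
    m=R(400,155,540,290)&(hsv[...,0]>l)&(hsv[...,0]<h_)&(hsv[...,1]>150)&(hsv[...,2]>60); print(nm,m.sum(),P[m].mean(0),u[m].mean(),v[m].mean())
```

```text
table z std 0.003485271276639631 0.05830225880904673
base 5111 ((0.5811522603034973, 0.30891814827919006), (0.30216965079307556, 0.2045673131942749), 89.27763366699219) 0.013283799772725313
pad 1181 ((0.5827620625495911, 0.29814612865448), (0.09882324188947678, 0.09944666177034378), 89.29457092285156) 0.016432151293502173
lamp 1340 ((0.5582535266876221, 0.3770357668399811), (0.07090318948030472, 0.07702883332967758), 15.71512222290039) 0.07822174607350496
cell 419 ((0.49334388971328735, 0.016605626791715622), (0.032048165798187256, 0.04372420161962509), 24.719636917114258) 0.11049331877811541
yellow 109 ((0.4931204915046692, 0.017836399376392365), (0.018202688544988632, 0.01970670185983181), 25.124347686767578) 0.11132238599197586
panel [ 0.58820902 -0.2928307   0.08966078] [-0.71622607 -0.6517217   0.24955769] 3979 0.04369107954974777 tilt 75.5486600554009 yaw of -x -137.69973216966733 [ 0.57534982 -0.29089008  0.09064453]
green 11 [ 0.6100715  -0.24944155  0.10794814] 446.90909090909093 203.36363636363637
orange 111 [ 0.57454995 -0.3501308   0.10555419] 501.15315315315314 221.24324324324326
```

View pics/stage.png

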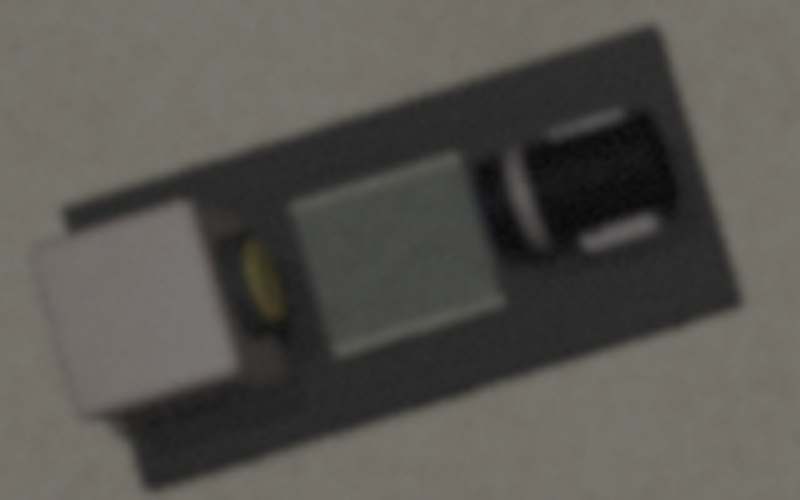

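View pics/cc.png

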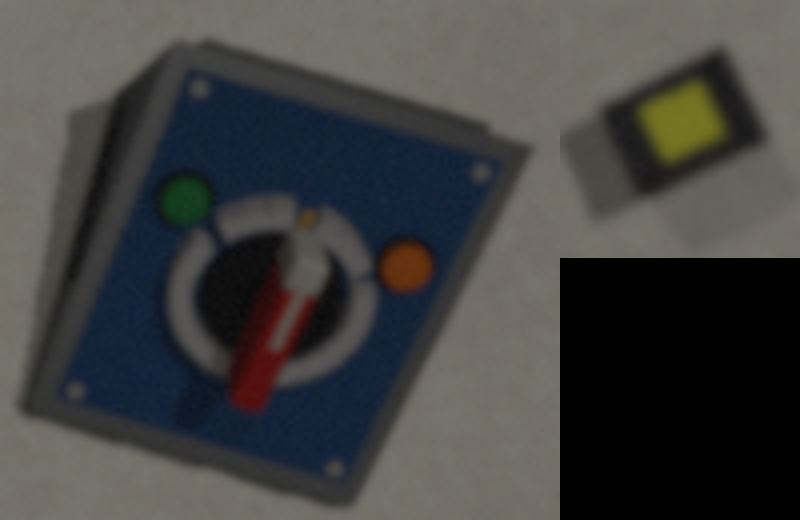

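The stage crop shows the pad corners at about (290,203), (460,153), (505,300) and (337,357). The console crop shows its screws at (200,88), (480,173), (335,468) and (76,390), with green on the left, orange on the right and the nose pointing upslope. I'll fit the poses next.

Run:
```python
from h import *
from scipy.optimize import least_squares
f=np.load('top0.npz');K=f['camera_matrix'];T=f['extrinsics']
def proj(p):
    c=(np.asarray(p)-T[:3,3])@T[:3,:3]; return np.c_[K[0,0]*c[:,0]/-c[:,2]+K[0,2], K[1,1]*-c[:,1]/-c[:,2]+K[1,2]]
def Rz(a): return np.array([[np.cos(a),-np.sin(a),0],[np.sin(a),np.cos(a),0],[0,0,1]])
def fit(name,model,px,x0,free=3):
    px=np.array(px,float)
    def place(x): return model(x)@Rz(x[2]).T+[x[0],x[1],0]
    r=least_squares(lambda x:(proj(place(x))-px).ravel(),x0); print(name,r.x[:2],np.degrees(r.x[2]),r.x[3:],'rms px',np.sqrt(np.mean(r.fun**2))); return r.x
s=lambda l:[((x+.5)/5-.5+85,(y+.5)/5-.5+180) for x,y in l]
c=lambda l:[((x+.5)/4-.5+400,(y+.5)/4-.5+155) for x,y in l]
d=lambda l:[((x-560+.5)/6-.5+285,(y+.5)/6-.5+250) for x,y in l]
base=np.array([[60,125,12],[60,-125,12],[-60,-125,12],[-60,125,12]])/1e3
pad=np.array([[33,35,16],[33,-35,16],[-33,-35,16],[-33,35,16]])/1e3
bp=s([(65,210),(655,25),(742,305),(150,490)]);pp=s([(290,203),(460,153),(505,300),(337,357)])
fit('base',lambda x:base,bp,[.58,.3,.28]); fit('pad',lambda x:pad,pp,[.58,.3,.28]); 
fit('both',lambda x:np.r_[base,pad],bp+pp,[.58,.3,.28])
cell=np.array([[16,22,110],[16,-22,110],[-16,-22,110],[-16,22,110]])/1e3
fit('cell',lambda x:cell,d([(605,105),(720,50),(765,135),(650,195)]),[.49,.017,.43])
C,S=np.cos(np.radians(35)),np.sin(np.radians(35))
sl=lambda a,b,o:[a*C-o*S,b,.0795+a*S+o*C]
def con(x):
    a=x[3];g=np.radians(60);r=.062
    return np.array([sl(a,a,.001),sl(a,-a,.001),sl(-a,-a,.001),sl(-a,a,.001),sl(r*np.cos(g),r*np.sin(g),.010),sl(r*np.cos(g),-r*np.sin(g),.010)])
x=fit('console',con,c([(200,88),(480,173),(335,468),(76,390),(185,199),(406,266)]),[.58,-.29,-.4,.07])
n=Rz(x[2])@[-S,0,C];print('n',n,'grip',np.r_[x[:2],.0795]+.044*n)
# check with depth
P=cloud(f);ok=f['z_map']>0
v,u=np.mgrid[0:480,0:640]
m=ok&(u>420)&(u<520)&(v>175)&(v<270)
o=np.r_[x[:2],.0795]; h=(P[m]-o)@n; e=h[np.abs(h)<.006];print('panel depth offset',np.median(e),len(e))
bar=m&(((P-o)@n)>.045)&(((P-o)@n)<.07); q=(P[bar]-o)@Rz(x[2]); print('bar pts in console yaw frame',bar.sum(),'y mean',q[:,1].mean(),np.percentile(q[:,1],[5,95]),'top h',np.median((P[bar]-o)@n))
m=ok&(u>280)&(u<330)&(v>250)&(v<300)&(P[...,2]>.1);print('cell depth',cv2.minAreaRect(P[m][:,:2].astype(np.float32)))
```

```text
base [0.58007435 0.29701203] 16.3146690269724 [] rms px 0.5850978585768745
pad [0.58117495 0.2983757 ] 16.467254235626122 [] rms px 0.49614601214667886
both [0.58062659 0.29769609] 16.332074672252503 [] rms px 0.6237055248435659
cell [0.49278093 0.01669117] 25.445406985736472 [] rms px 0.9778445704819008
console [ 0.5716271  -0.29340175] -18.515203092866805 [0.07498693] rms px 3.6713617373641925
n [-0.54388779  0.1821428   0.81915204] grip [ 0.54769604 -0.28538747  0.11554269]
panel depth offset 0.0013423149259198098 5840
bar pts in console yaw frame 418 y mean 0.0008688161606899119 [-0.00725526  0.00752501] top h 0.05588619203365704
cell depth ((0.49334388971328735, 0.016605626791715622), (0.032048165798187256, 0.04372420161962509), 24.719636917114258)
```

```bash
cat >> h.py <<'E'
def plan(target,yaw_deg,N,grip):
    """rows (tool-frame) from the measured pose to target xyz with tool-y heading yaw_deg (tool pointing down)"""
    from scipy.spatial.transform import Rotation as Ro
    o=ctrl.get_obs();R=Ro.from_quat(o['orientation']).as_matrix();p=o['eef_pos']
    h=np.degrees(np.arctan2(R[1,1],R[0,1])); dy=yaw_deg-h
    print('t %.2f'%o['clock'],'p',p.round(4),'head %.1f'%h,'dyaw world',round(dy,1),'q7 %.2f'%o['joint_positions'][6],'open %.3f'%o['opening'],'gf %.1f'%o['gripper_force'],'F',o['ft_force'].round(1))
    d=(np.array(target)-p)/N
    for i in range(N):
        a=np.radians(h+dy*i/N); y=np.array([np.cos(a),np.sin(a),0]); x=np.array([-np.sin(a)*-1*-1,np.cos(a),0])
        x=np.cross(y,[0,0,-1.]); r=[d@x,d@y,-d[2]]
        print('[%g,%.3f,%.3f,%.3f,%.1f],'%(grip,*r,-dy/N),end='')
        if i%8==7: print()
    print()
E
python3 - <<'E'
from h import *
plan([.493,.0167,.20],-65,16,1)
E
```

```text
t 0.10 p [0.1496 0.6065 0.2218] head 76.1 dyaw world -141.1 q7 -0.09 open 1.001 gf 0.0 F [ 0.1 -0.2 -0.3]
[1,-0.030,-0.031,0.001,8.8],[1,-0.034,-0.026,0.001,8.8],[1,-0.038,-0.020,0.001,8.8],[1,-0.040,-0.014,0.001,8.8],[1,-0.042,-0.008,0.001,8.8],[1,-0.043,-0.001,0.001,8.8],[1,-0.042,0.005,0.001,8.8],[1,-0.041,0.012,0.001,8.8],
[1,-0.039,0.018,0.001,8.8],[1,-0.036,0.024,0.001,8.8],[1,-0.032,0.029,0.001,8.8],[1,-0.027,0.033,0.001,8.8],[1,-0.021,0.037,0.001,8.8],[1,-0.015,0.040,0.001,8.8],[1,-0.009,0.042,0.001,8.8],[1,-0.003,0.043,0.001,8.8],
```

>>> {"fn": "jog_arm", "kwargs": {"increments": [[1,-0.03,-0.031,0.001,8.8],[1,-0.034,-0.026,0.001,8.8],[1,-0.038,-0.02,0.001,8.8],[1,-0.04,-0.014,0.001,8.8],[1,-0.042,-0.008,0.001,8.8],[1,-0.043,-0.001,0.001,8.8],[1,-0.042,0.005,0.001,8.8],[1,-0.041,0.012,0.001,8.8]], "grip_force": 20}}

```text
clock: 1.1
eef_pos: [0.3233, 0.3105, 0.2143]
orientation: [0.673, 0.74, -0.0, -0.0]
ft_force: [0.3, -0.0, 0.2]
opening: 1.001
gripper_force: 0.0
```

>>> {"fn": "jog_arm", "kwargs": {"increments": [[1,-0.039,0.018,0.001,8.8],[1,-0.036,0.024,0.001,8.8],[1,-0.032,0.029,0.001,8.8],[1,-0.027,0.033,0.001,8.8],[1,-0.021,0.037,0.001,8.8],[1,-0.015,0.04,0.001,8.8],[1,-0.009,0.042,0.001,8.8],[1,-0.003,0.043,0.001,8.8]]}}

```text
clock: 2.1
eef_pos: [0.4979, 0.0151, 0.2064]
orientation: [0.976, 0.217, -0.0, -0.0]
ft_force: [0.7, 0.6, 0.7]
opening: 0.997
gripper_force: 0.0
```

>>> {"fn": "jog_arm", "kwargs": {"increments": [[1,0,0,0,0],[1,0,0,0,0]]}}

```text
clock: 2.35
eef_pos: [0.4972, 0.0168, 0.2062]
orientation: [0.975, 0.22, -0.0, -0.0]
ft_force: [-0.3, 0.8, -0.3]
opening: 1.0
gripper_force: 0.0
```

Run:
```python
from h import *
plan([.493,.0167,.065],-65,5,1)
# refit console with free screw layout
from scipy.optimize import least_squares
f=np.load('top0.npz');K=f['camera_matrix'];T=f['extrinsics']
def proj(p):
    c=(np.asarray(p)-T[:3,3])@T[:3,:3]; return np.c_[K[0,0]*c[:,0]/-c[:,2]+K[0,2], K[1,1]*-c[:,1]/-c[:,2]+K[1,2]]
C,S=np.cos(np.radians(35)),np.sin(np.radians(35));g=np.radians(60);r=.062
sl=lambda a,b,o:[a*C-o*S,b,.0795+a*S+o*C]
px=np.array([((x+.5)/4-.5+400,(y+.5)/4-.5+155) for x,y in [(200,88),(480,173),(335,468),(76,390),(185,199),(406,266)]])
def place(x):
    a,b=x[3:5]; M=np.array([sl(a,b,.001),sl(a,-b,.001),sl(-a,-b,.001),sl(-a,b,.001),sl(r*np.cos(g),r*np.sin(g),.010),sl(r*np.cos(g),-r*np.sin(g),.010)])
    c,s=np.cos(x[2]),np.sin(x[2]); return M@np.array([[c,-s,0],[s,c,0],[0,0,1]]).T+[x[0],x[1],0]
q=least_squares(lambda x:(proj(place(x))-px).ravel(),[.57,-.29,-.3,.08,.07]);print(q.x,np.degrees(q.x[2]),np.sqrt(np.mean(q.fun**2)))
x=q.x;c,s=np.cos(x[2]),np.sin(x[2]);n=np.array([-S*c,-S*s,C]);print(n,'grip',np.r_[x[:2],.0795]+.044*n)
P=cloud(f);ok=f['z_map']>0;v,u=np.mgrid[0:480,0:640];o=np.r_[x[:2],.0795]
m=ok&(u>420)&(u<520)&(v>175)&(v<270);h=(P-o)@n;b=m&(h>.05)&(h<.062);l=(P[b]-o)@np.array([-s,c,0]);a=(P[b]-o)@np.array([C*c,C*s,S]);print('bar y',np.percentile(l,[3,50,97]),'along',np.percentile(a,[3,97]),np.polyfit(a,l,1),'h',np.median(h[b]))
```

```text
t 2.35 p [0.4972 0.0168 0.2062] head -64.6 dyaw world -0.4 q7 -1.22 open 1.000 gf 0.0 F [-0.3  0.8 -0.3]
[1,-0.001,-0.000,0.028,0.1],[1,-0.001,-0.000,0.028,0.1],[1,-0.001,-0.000,0.028,0.1],[1,-0.001,-0.000,0.028,0.1],[1,-0.001,-0.000,0.028,0.1],
[ 0.57102638 -0.29317026 -0.31749384  0.08458565  0.0668855 ] -18.191056906385867 0.5365819070232827
[-0.54490954  0.1790629   0.81915204] grip [ 0.54705036 -0.2852915   0.11554269]
bar y [-0.00774795  0.00086817  0.00771058] along [-0.03556217  0.04131719] [-0.00601622  0.00067019] h 0.05577623841765135
```

>>> {"fn": "jog_arm", "kwargs": {"increments": [[1,-0.004,-0.001,0.02,0.3],[1,0,0,0.03,0],[1,0,0,0.03,0],[1,0,0,0.03,0],[1,0,0,0.03,0],[1,0,0,0,0],[1,0,0,0,0]]}}

```text
clock: 3.22
eef_pos: [0.494, 0.0162, 0.0676]
orientation: [0.976, 0.217, 0.001, -0.0]
ft_force: [0.4, 1.1, 0.3]
opening: 0.995
gripper_force: 0.0
```

Run:
```python
from h import *
plan([.493,.0167,.065],-65,1,1)
f=grab('scene','s1');cv2.imwrite('pics/s1c.png',cv2.resize(f['pixels'][140:290,220:400,::-1],None,fx=4,fy=4))
```

```text
t 3.23 p [0.494  0.0162 0.0676] head -64.9 dyaw world -0.1 q7 -1.13 open 0.995 gf 0.0 F [0.4 1.1 0.3]
[1,-0.001,-0.001,0.003,0.1],
```

View pics/s1c.png

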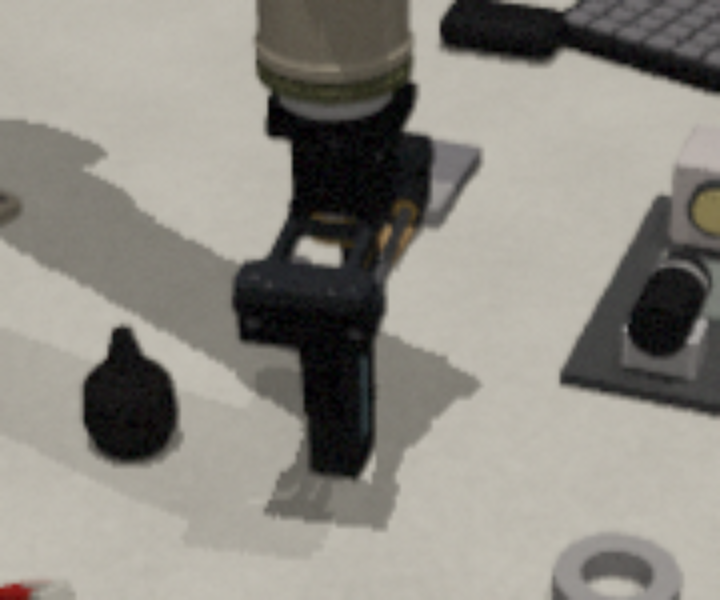

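The gripper straddles the cell around (340,400) in the crop, clear of the blower. Closing now.

>>> {"fn": "jog_arm", "kwargs": {"increments": [[0,0,0,0,0],[0,0,0,0,0],[0,0,0,0,0],[0,0,0,0,0],[0,0,0,0,0],[0,0,0,0,0]], "grip_force": 25}}

```text
clock: 4.03
eef_pos: [0.4935, 0.0156, 0.0665]
orientation: [0.976, 0.217, 0.0, -0.0]
ft_force: [-0.2, 0.4, -0.4]
opening: 0.505
gripper_force: 24.9
```

>>> {"fn": "jog_arm", "kwargs": {"increments": [[0,0,0,-0.01,0],[0,0,0,-0.025,0],[0,0,0,-0.025,0],[0,0,0,-0.025,0],[0,0,0,-0.025,0],[0,0,0,0,0]]}}

```text
clock: 4.78
eef_pos: [0.4945, 0.0155, 0.1782]
orientation: [0.976, 0.217, 0.002, -0.0]
ft_force: [-0.2, 0.4, -3.2]
opening: 0.505
gripper_force: 24.9
```

Run:
```python
from h import *
plan([.581,.298,.178],16.4,16,0)
```

```text
t 4.78 p [0.4945 0.0155 0.1782] head -65.0 dyaw world 81.4 q7 -1.22 open 0.505 gf 24.9 F [-0.2  0.4 -3.2]
[0,0.012,-0.014,0.000,-5.1],[0,0.014,-0.013,0.000,-5.1],[0,0.015,-0.011,0.000,-5.1],[0,0.016,-0.010,0.000,-5.1],[0,0.016,-0.009,0.000,-5.1],[0,0.017,-0.007,0.000,-5.1],[0,0.018,-0.006,0.000,-5.1],[0,0.018,-0.004,0.000,-5.1],
[0,0.018,-0.002,0.000,-5.1],[0,0.018,-0.001,0.000,-5.1],[0,0.018,0.001,0.000,-5.1],[0,0.018,0.003,0.000,-5.1],[0,0.018,0.004,0.000,-5.1],[0,0.018,0.006,0.000,-5.1],[0,0.017,0.007,0.000,-5.1],[0,0.016,0.009,0.000,-5.1],
```

>>> {"fn": "jog_arm", "kwargs": {"increments": [[0,0.012,-0.014,0,-5.1],[0,0.014,-0.013,0,-5.1],[0,0.015,-0.011,0,-5.1],[0,0.016,-0.01,0,-5.1],[0,0.016,-0.009,0,-5.1],[0,0.017,-0.007,0,-5.1],[0,0.018,-0.006,0,-5.1],[0,0.018,-0.004,0,-5.1]]}}

```text
clock: 5.78
eef_pos: [0.5358, 0.1587, 0.175]
orientation: [0.839, 0.545, -0.001, -0.0]
ft_force: [0.2, -0.3, -3.3]
opening: 0.507
gripper_force: 24.9
```

>>> {"fn": "jog_arm", "kwargs": {"increments": [[0,0.018,-0.002,0,-5.1],[0,0.018,-0.001,0,-5.1],[0,0.018,0.001,0,-5.1],[0,0.018,0.003,0,-5.1],[0,0.018,0.004,0,-5.1],[0,0.018,0.006,0,-5.1],[0,0.017,0.007,0,-5.1],[0,0.016,0.009,0,-5.1]]}}

```text
clock: 6.78
eef_pos: [0.5788, 0.2987, 0.1746]
orientation: [0.596, 0.803, -0.001, -0.0]
ft_force: [-0.4, 0.8, -2.5]
opening: 0.502
gripper_force: 24.9
```

>>> {"fn": "jog_arm", "kwargs": {"increments": [[0,0,0,0,0],[0,0,0,0,0]]}}

```text
clock: 7.02
eef_pos: [0.5791, 0.2972, 0.1756]
orientation: [0.598, 0.801, -0.001, -0.0]
ft_force: [0.5, -0.4, -2.5]
opening: 0.503
gripper_force: 24.9
```

Run:
```python
from h import *
plan([.581,.298,.083],16.4,1,0)
```

```text
t 7.03 p [0.5791 0.2972 0.1756] head 16.5 dyaw world -0.1 q7 -0.17 open 0.503 gf 24.9 F [ 0.5 -0.4 -2.5]
[0,0.000,0.002,0.093,0.1],
```

>>> {"fn": "jog_arm", "kwargs": {"increments": [[0,0,0.002,0.02,0],[0,0,0,0.025,0],[0,0,0,0.025,0],[0,0,0,0.015,0],[0,0,0,0.003,0],[0,0,0,0,0],[0,0,0,0,0]]}}

```text
clock: 7.9
eef_pos: [0.5818, 0.2993, 0.0896]
orientation: [0.597, 0.802, 0.001, 0.0]
ft_force: [-0.4, 0.1, -2.2]
opening: 0.505
gripper_force: 24.9
```

>>> {"fn": "jog_arm", "kwargs": {"increments": [[0,0,0,0.002,0],[0,0,0,0.002,0],[0,0,0,0,0]]}}

```text
clock: 8.28
eef_pos: [0.5811, 0.299, 0.0844]
orientation: [0.597, 0.802, -0.0, -0.0]
ft_force: [-0.2, -0.1, -3.7]
opening: 0.507
gripper_force: 24.9
```

>>> {"fn": "jog_arm", "kwargs": {"increments": [[0,0,0,0.001,0],[0,0,0,0,0]]}}

```text
clock: 8.52
eef_pos: [0.5812, 0.299, 0.0835]
orientation: [0.597, 0.802, -0.0, -0.0]
ft_force: [0.1, 0.4, -2.8]
opening: 0.502
gripper_force: 24.9
```

>>> {"fn": "jog_arm", "kwargs": {"increments": [[0,0,0,0.001,0],[0,0,0,0,0]]}}

```text
clock: 8.78
eef_pos: [0.5813, 0.2991, 0.0826]
orientation: [0.597, 0.802, 0.0, 0.0]
ft_force: [0.3, -0.3, -2.7]
opening: 0.501
gripper_force: 24.9
```

Run:
```python
from h import *
plan([.581,.298,.083],16.4,1,0)
```

```text
t 8.78 p [0.5813 0.2991 0.0826] head 16.6 dyaw world -0.2 q7 -0.15 open 0.501 gf 24.9 F [ 0.3 -0.3 -2.7]
[0,-0.001,-0.001,-0.000,0.2],
```

Still no contact force, so I'll go down another 1–2 mm.

>>> {"fn": "jog_arm", "kwargs": {"increments": [[0,-0.001,0,0.001,0],[0,0,0,0,0]]}}

```text
clock: 9.02
eef_pos: [0.5813, 0.299, 0.0825]
orientation: [0.597, 0.802, 0.001, -0.0]
ft_force: [-3.1, -0.3, 5.6]
opening: 0.507
gripper_force: 24.9
```

>>> {"fn": "jog_arm", "kwargs": {"increments": [[0,0,0,0.001,0],[0,0,0,0,0]]}}

```text
clock: 9.28
eef_pos: [0.5814, 0.299, 0.0825]
orientation: [0.597, 0.802, 0.001, -0.001]
ft_force: [-6.9, -0.8, 12.7]
opening: 0.504
gripper_force: 25.0
```

>>> {"fn": "jog_arm", "kwargs": {"increments": [[0,0,0,-0.002,0],[0.6,0,0,0,0],[0.7,0,0,0,0],[1,0,0,0,0],[1,0,0,0,0],[1,0,0,0,0],[1,0,0,0,0]]}}

```text
clock: 10.15
eef_pos: [0.5815, 0.2982, 0.0825]
orientation: [0.597, 0.802, 0.0, -0.0]
ft_force: [-0.2, -0.5, -0.7]
opening: 0.986
gripper_force: 0.0
```

>>> {"fn": "jog_arm", "kwargs": {"increments": [[1,0,0,-0.02,0],[1,0,0,-0.04,0],[1,0,0,-0.04,0],[1,0,0,-0.04,0],[1,0,0,0,0],[1,0,0,0,0]]}}

```text
clock: 10.9
eef_pos: [0.5814, 0.2981, 0.2231]
orientation: [0.597, 0.802, 0.0, 0.0]
ft_force: [-0.8, -0.0, -0.2]
opening: 0.999
gripper_force: 0.0
```

Run:
```python
from h import *
yaw=-18.2+90-180; # tool y heading
plan([.5470,-.2853,.223],yaw,20,1)
```

```text
t 10.90 p [0.5814 0.2981 0.2231] head 16.6 dyaw world -124.8 q7 -0.17 open 0.999 gf 0.0 F [-0.8 -0.  -0.2]
[1,-0.027,-0.010,0.000,6.2],[1,-0.028,-0.007,0.000,6.2],[1,-0.029,-0.004,0.000,6.2],[1,-0.029,-0.001,0.000,6.2],[1,-0.029,0.003,0.000,6.2],[1,-0.029,0.006,0.000,6.2],[1,-0.028,0.009,0.000,6.2],[1,-0.027,0.012,0.000,6.2],
[1,-0.025,0.015,0.000,6.2],[1,-0.024,0.017,0.000,6.2],[1,-0.022,0.020,0.000,6.2],[1,-0.019,0.022,0.000,6.2],[1,-0.017,0.024,0.000,6.2],[1,-0.014,0.026,0.000,6.2],[1,-0.011,0.027,0.000,6.2],[1,-0.008,0.028,0.000,6.2],
[1,-0.005,0.029,0.000,6.2],[1,-0.002,0.029,0.000,6.2],[1,0.001,0.029,0.000,6.2],[1,0.004,0.029,0.000,6.2],
```

>>> {"fn": "jog_arm", "kwargs": {"increments": [[1,-0.027,-0.01,0,6.2],[1,-0.028,-0.007,0,6.2],[1,-0.029,-0.004,0,6.2],[1,-0.029,-0.001,0,6.2],[1,-0.029,0.003,0,6.2],[1,-0.029,0.006,0,6.2],[1,-0.028,0.009,0,6.2],[1,-0.027,0.012,0,6.2]]}}

```text
clock: 11.9
eef_pos: [0.5679, 0.0638, 0.2217]
orientation: [0.879, 0.476, -0.001, -0.0]
ft_force: [0.9, -0.7, -0.2]
opening: 0.997
gripper_force: 0.0
```

>>> {"fn": "jog_arm", "kwargs": {"increments": [[1,-0.025,0.015,0,6.2],[1,-0.024,0.017,0,6.2],[1,-0.022,0.02,0,6.2],[1,-0.019,0.022,0,6.2],[1,-0.017,0.024,0,6.2],[1,-0.014,0.026,0,6.2],[1,-0.011,0.027,0,6.2],[1,-0.008,0.028,0,6.2]]}}

```text
clock: 12.9
eef_pos: [0.5571, -0.1702, 0.2217]
orientation: [0.998, 0.063, -0.001, -0.0]
ft_force: [0.1, -0.7, -0.2]
opening: 1.0
gripper_force: 0.0
```

>>> {"fn": "jog_arm", "kwargs": {"increments": [[1,-0.005,0.029,0,6.2],[1,-0.002,0.029,0,6.2],[1,0.001,0.029,0,6.2],[1,0.004,0.029,0,6.2],[1,0,0,0,0],[1,0,0,0,0]]}}

```text
clock: 13.65
eef_pos: [0.552, -0.2853, 0.2218]
orientation: [0.989, -0.15, -0.001, -0.0]
ft_force: [0.1, 1.2, 0.2]
opening: 0.998
gripper_force: 0.0
```

Run:
```python
from h import *
plan([.547,-.2853,.1],-108.2,1,.5)
f=grab('top','t2'); im=f['pixels'][:,:,::-1];g=grab('scene','s2')
a=cv2.resize(im[180:280,85:245],(400,250));b=cv2.resize(im[155:285,400:540],(400,371))
c=cv2.resize(g['pixels'][150:270,330:450,::-1],(400,400)); 
o=np.zeros((600,800,3),np.uint8);o[:250,:400]=a;o[250:,:400]=cv2.resize(g['pixels'][220:360,160:320,::-1],(400,350));o[:300,400:]=cv2.resize(c,(400,300));o[300:,400:]=cv2.resize(b,(400,300));cv2.imwrite('pics/t2c.png',o)
P=cloud(f);ok=f['z_map']>0;v,u=np.mgrid[0:480,0:640]
m=ok&(u>130)&(u<200)&(v>190)&(v<260)&(P[...,2]>.118)&(P[...,2]<.135);print('cell',m.sum(),cv2.minAreaRect(P[m][:,:2].astype(np.float32)),np.median(P[m][:,2]))
```

```text
t 13.65 p [ 0.552  -0.2853  0.2218] head -107.3 dyaw world -0.9 q7 -1.22 open 0.998 gf 0.0 F [0.1 1.2 0.2]
[0.5,-0.005,0.001,0.122,0.9],
cell 461 ((0.5825042128562927, 0.29787999391555786), (0.04513945057988167, 0.03376498073339462), 15.90119743347168) 0.1265426516572521
```

View pics/t2c.png

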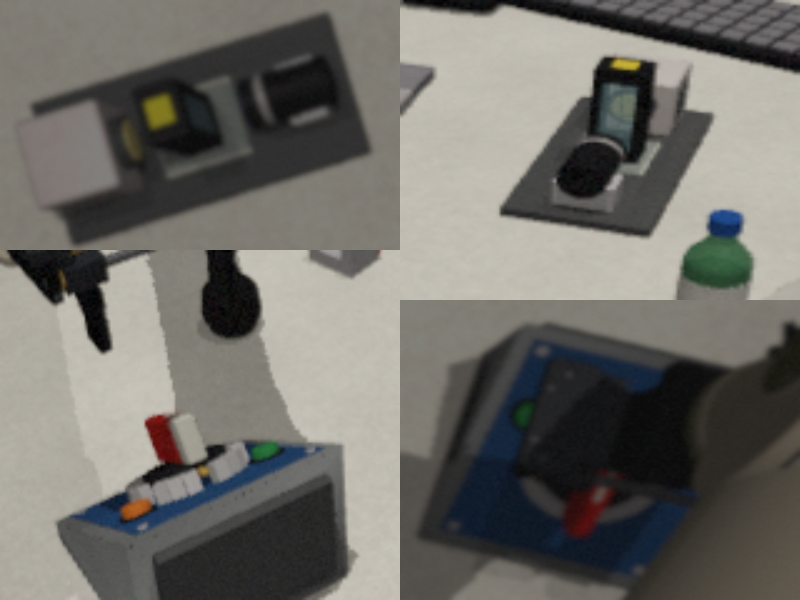

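The cell stands on the pad at (0.5825, 0.298), yaw 15.9°, upright with a glass face toward the lens. Next the knob: descend around the bar.

>>> {"fn": "jog_arm", "kwargs": {"increments": [[0.6,-0.005,0.001,0.02,0.9],[0.6,0,0,0.025,0],[0.6,0,0,0.025,0],[0.6,0,0,0.02,0],[0.6,0,0,0.015,0],[0.6,0,0,0.008,0],[0.6,0,0,0,0],[0.6,0,0,0,0]]}}

```text
clock: 14.75
eef_pos: [0.5473, -0.2859, 0.1102]
orientation: [0.987, -0.159, 0.0, 0.0]
ft_force: [-0.2, 1.0, 0.7]
opening: 0.605
gripper_force: 0.0
```

Run:
```python
from h import *
plan([.547,-.2853,.102],-108.2,1,.5)
```

```text
t 14.75 p [ 0.5473 -0.2859  0.1102] head -108.3 dyaw world 0.1 q7 -1.18 open 0.605 gf 0.0 F [-0.2  1.   0.7]
[0.5,-0.000,-0.000,0.008,-0.1],
```

>>> {"fn": "jog_arm", "kwargs": {"increments": [[0.5,0,0,0.004,0],[0.5,0,0,0.004,0],[0.4,0,0,0,0],[0.3,0,0,0,0],[0.2,0,0,0,0],[0,0,0,0,0],[0,0,0,0,0],[0,0,0,0,0]], "grip_force": 40}}

```text
clock: 15.75
eef_pos: [0.5468, -0.2862, 0.1016]
orientation: [0.987, -0.159, 0.0, 0.0]
ft_force: [-1.4, -2.8, 1.1]
opening: 0.176
gripper_force: 40.0
```

>>> {"fn": "jog_arm", "kwargs": {"increments": [[0,0,0,0,0],[0,0,0,0,0]]}}

```text
clock: 16.0
eef_pos: [0.5468, -0.2861, 0.1016]
orientation: [0.987, -0.159, 0.0, 0.0]
ft_force: [-1.1, -4.2, 0.8]
opening: 0.183
gripper_force: 40.0
```

Gripped at about 16 mm with little side force. Pulling out along the axis.

>>> {"fn": "jog_arm", "kwargs": {"increments": [[0,-0.002,0,-0.003,0],[0,-0.002,0,-0.003,0],[0,-0.002,0,-0.003,0],[0,-0.002,0,-0.0025,0],[0,0,0,0,0],[0,0,0,0,0]]}}

```text
clock: 16.75
eef_pos: [0.5396, -0.2837, 0.1125]
orientation: [0.987, -0.159, 0.0, 0.001]
ft_force: [3.1, -8.0, -8.0]
opening: 0.182
gripper_force: 40.0
```

Run:
```python
from h import *
plan([.547,-.2853,.102],-108.2,1,.5)
n=np.array([-.545,.179,.819]);o=ctrl.get_obs();print('along n',(o['eef_pos']-[.5468,-.2861,.1016])@n,'F.n',o['ft_force']@n)
```

```text
t 16.75 p [ 0.5396 -0.2837  0.1125] head -108.3 dyaw world 0.1 q7 -1.18 open 0.182 gf 40.0 F [ 3.1 -8.  -8. ]
[0.5,0.008,-0.001,0.011,-0.1],
along n 0.013313445341315015 F.n -9.649080677977786
```

Pulled about 13 mm, with an axial force of −9.6 N that matches the spring. Starting the turn in small steps.

>>> {"fn": "jog_arm", "kwargs": {"increments": [[0,0,0,0,0],[0,0,0,0,-3],[0,0,0,0,-3],[0,0,0,0,-3],[0,0,0,0,-3],[0,0,0,0,0]], "grip_force": 30}}

```text
clock: 17.5
eef_pos: [0.5392, -0.2849, 0.1126]
orientation: [0.998, -0.055, 0.0, 0.001]
ft_force: [3.3, -9.4, -8.0]
opening: 0.197
gripper_force: 30.3
```

Run:
```python
from h import *
plan([.5396,-.2837,.1125],-108.2,1,.5)
o=ctrl.get_obs();print(o['torque'],o['ft_force']@np.array([-.545,.179,.819]))
```

```text
t 17.50 p [ 0.5392 -0.2849  0.1126] head -96.3 dyaw world -11.9 q7 -0.99 open 0.197 gf 30.3 F [ 3.3 -9.4 -8. ]
[0.5,0.000,-0.001,0.000,11.9],
[-2.75479411 -0.42233742 -0.47831606] -10.065226963145404
```

>>> {"fn": "jog_arm", "kwargs": {"increments": [[0,0,0.001,0,-3],[0,0,0,0,-3],[0,0,0,0,-3],[0,0,0,0,-3],[0,0,0,0,-3],[0,0,0,0,0]]}}

```text
clock: 18.25
eef_pos: [0.5391, -0.2856, 0.1125]
orientation: [0.997, 0.076, 0.0, 0.001]
ft_force: [1.8, -8.2, -8.3]
opening: 0.229
gripper_force: 30.8
```

Run:
```python
from h import *
plan([.5396,-.2837,.1125],-108.2,1,.5)
o=ctrl.get_obs();print(o['torque'],o['ft_force']@np.array([-.545,.179,.819]))
```

```text
t 18.25 p [ 0.5391 -0.2856  0.1125] head -81.3 dyaw world -26.9 q7 -0.75 open 0.229 gf 30.8 F [ 1.8 -8.2 -8.3]
[0.5,0.001,-0.002,0.000,26.9],
[-2.61219113 -0.4099117  -0.50251305] -9.20727146369994
```

Works well, and the knob is still held out. Continuing.

>>> {"fn": "jog_arm", "kwargs": {"increments": [[0,0,0.001,0,-3],[0,0,0,0,-3],[0,0,0,0,-3],[0,0,0,0,-3],[0,0,0,0,-3],[0,0,0,0,0]]}}

```text
clock: 19.0
eef_pos: [0.539, -0.2867, 0.1125]
orientation: [0.979, 0.205, -0.0, 0.001]
ft_force: [2.3, -8.3, -7.3]
opening: 0.258
gripper_force: 30.5
```

>>> {"fn": "jog_arm", "kwargs": {"increments": [[0,0,0,0,-3],[0,0,0,0,-3],[0,0,0,0,-3],[0,0,0,0,-3],[0,0,0,0,0],[0,0,0,0,0]]}}

```text
clock: 19.75
eef_pos: [0.5392, -0.2876, 0.1129]
orientation: [0.952, 0.306, -0.0, 0.002]
ft_force: [1.7, -10.8, -6.9]
opening: 0.275
gripper_force: 30.5
```

Run:
```python
from h import *
plan([.5396,-.2837,.1125],-53.4,1,.5)
o=ctrl.get_obs();print(o['torque'],o['ft_force']@np.array([-.545,.179,.819]))
f=grab('scene','s3');cv2.imwrite('pics/s3c.png',cv2.resize(f['pixels'][230:370,160:340,::-1],None,fx=4,fy=4,interpolation=cv2.INTER_CUBIC))
```

```text
t 19.75 p [ 0.5392 -0.2876  0.1129] head -54.4 dyaw world 1.0 q7 -0.32 open 0.275 gf 30.5 F [  1.7 -10.8  -6.9]
[0.5,0.003,-0.003,0.000,-1.0],
[-3.15680969 -0.6027664  -0.39480274] -8.51567156068406
```

View pics/s3c.png

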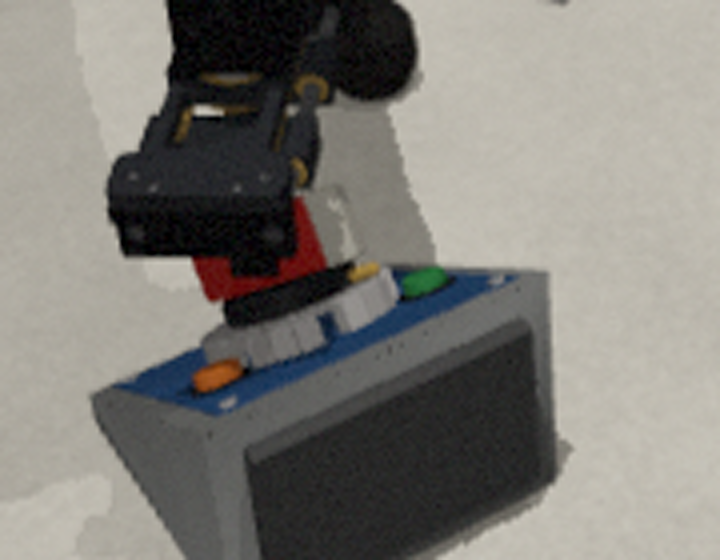

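The picture shows the nose turned to the left, with the brass pin at (363,272) in line with the green button at (427,281). A 1° trim, then lower it along the axis.

>>> {"fn": "jog_arm", "kwargs": {"increments": [[0,0,0,0,-1],[0,0,0,0,0],[0,0.001,0.0015,0.0025,0],[0,0.001,0.0015,0.0025,0],[0,0.001,0.0015,0.0025,0],[0,0,0,0,0],[0,0,0,0,0]]}}

```text
clock: 20.68
eef_pos: [0.5404, -0.2898, 0.1076]
orientation: [0.95, 0.313, -0.003, -0.001]
ft_force: [-26.4, 0.6, 30.3]
opening: 0.28
gripper_force: 34.1
```

Run:
```python
from h import *
plan([.5396,-.2837,.1125],-53.4,1,.5)
o=ctrl.get_obs();n=np.array([-.545,.179,.819]);print(o['torque'],o['ft_force']@n,(o['eef_pos']-[.5392,-.2876,.1129])@n)
```

```text
t 20.68 p [ 0.5404 -0.2898  0.1076] head -53.5 dyaw world 0.1 q7 -0.30 open 0.280 gf 34.1 F [-26.4   0.6  30.3]
[0.5,0.003,-0.005,-0.005,-0.1],
[-0.60595057  5.5119736   0.09882289] 39.34340059267259 -0.005360369230836392
```

The pin is pressing on the ring, so it isn't over the notch. Backing off and measuring the knob angle.

>>> {"fn": "jog_arm", "kwargs": {"increments": [[0,-0.001,-0.0015,-0.0025,0],[0,-0.0005,-0.0005,-0.001,0],[0,0,0,0,0],[0,0,0,0,0]]}}

```text
clock: 21.18
eef_pos: [0.5401, -0.2888, 0.1097]
orientation: [0.949, 0.314, -0.001, 0.001]
ft_force: [-9.8, -6.3, 9.4]
opening: 0.274
gripper_force: 31.1
```

```bash
cat >> h.py <<'E'
A=np.radians(-18.2);S,C=np.sin(np.radians(35)),np.cos(np.radians(35))
O=np.array([.571,-.2932,.0795]);N=np.array([-S*np.cos(A),-S*np.sin(A),C]);U=np.array([C*np.cos(A),C*np.sin(A),S]);Y=np.array([-np.sin(A),np.cos(A),0])
def ang(f,box):
    x0,y0,x1,y1=box;P=cloud(f)[y0:y1,x0:x1];ok=f['z_map'][y0:y1,x0:x1]>0
    hsv=cv2.cvtColor(f['pixels'][y0:y1,x0:x1],cv2.COLOR_RGB2HSV).astype(int)
    Q=np.stack([(P-O)@U,(P-O)@Y,(P-O)@N],-1); H,s,v=hsv[...,0],hsv[...,1],hsv[...,2]
    r=np.hypot(Q[...,0],Q[...,1]);a=np.degrees(np.arctan2(Q[...,1],Q[...,0]))
    for nm,m in(('green',(H>45)&(H<85)&(s>120)),('pin',(H>15)&(H<35)&(s>110)&(r>.02)&(r<.055)),('red',((H<8)|(H>172))&(s>120)&(r<.05)&(Q[...,2]>.02))):
        m=m&ok&(abs(Q[...,2])<.09)&(r<.09)
        if m.sum()>2:
            q=np.median(Q[m],0);print(nm,m.sum(),'u,y,n',q.round(4),'ang %.1f r %.4f'%(np.degrees(np.arctan2(q[1],q[0])),np.hypot(*q[:2])))
            if nm=='red':
                (_,_),(w,h),an=cv2.minAreaRect(Q[m][:,:2].astype(np.float32));print('  rect',w,h,an)
                d=np.linalg.svd(Q[m]-Q[m].mean(0),full_matrices=False)[2];print('  plane normal',d[2].round(3),'face ang',np.degrees(np.arctan2(d[2][1],d[2][0]))-90)
E
python3 - <<'E'
from h import *
o=ctrl.get_obs();print(o['clock'],o['ft_force']@N,(o['eef_pos']-[.5392,-.2876,.1129])@N)
B=(160,230,340,370)
ang(np.load('scene0.npz'),B);ang(np.load('s3.npz'),B);ang(grab('scene','s4'),B)
E
```

```text
21.175 11.863513191971835 -0.0032743315149353714
green 59 u,y,n [0.0375 0.0489 0.0062] ang 52.5 r 0.0616
pin 21 u,y,n [ 0.0419 -0.003   0.0132] ang -4.1 r 0.0420
red 161 u,y,n [-0.0045 -0.0095  0.04  ] ang -115.5 r 0.0105
  rect 0.011280970647931099 0.06311590224504471 88.10286712646484
  plane normal [ 0.017  0.998 -0.066] face ang -0.9660243255865026
green 68 u,y,n [0.037  0.0481 0.0071] ang 52.5 r 0.0607
pin 28 u,y,n [0.0268 0.0246 0.021 ] ang 42.6 r 0.0363
red 258 u,y,n [ 0.0071 -0.0101  0.0367] ang -54.8 r 0.0124
  rect 0.06554535776376724 0.022019920870661736 47.9809684753418
  plane normal [ 0.745 -0.667  0.017] face ang -131.85348556179568
green 64 u,y,n [0.0372 0.0495 0.0065] ang 53.1 r 0.0620
pin 26 u,y,n [0.0239 0.0246 0.0198] ang 45.9 r 0.0343
red 233 u,y,n [ 0.0075 -0.0092  0.0335] ang -50.9 r 0.0119
  rect 0.06485186517238617 0.014825745485723019 49.41069412231445
  plane normal [ 0.758 -0.652  0.006] face ang -130.72223673297938
```

The knob is at about 49–50°, so it lags by roughly 10°. Lifting slightly and turning on.

>>> {"fn": "jog_arm", "kwargs": {"increments": [[0,-0.001,-0.0015,-0.0025,0],[0,-0.0005,-0.0005,-0.001,0],[0,0,0,0,-3],[0,0,0,0,-3],[0,0,0,0,-3],[0,0,0,0,-1],[0,0,0,0,0],[0,0,0,0,0]]}}

```text
clock: 22.22
eef_pos: [0.54, -0.2886, 0.1129]
orientation: [0.918, 0.396, 0.0, 0.003]
ft_force: [3.3, -12.3, -4.8]
opening: 0.293
gripper_force: 30.4
```

Run:
```python
from h import *
o=ctrl.get_obs();print(o['clock'],o['ft_force']@N,(o['eef_pos']-[.5392,-.2876,.1129])@N,o['torque'])
plan([.5396,-.2837,.1125],-53.4,1,.5)
ang(grab('scene','s5'),(160,230,340,370))
```

```text
22.225 -7.932583556914566 -0.0006395762249885435 [-3.37254477 -0.95092391 -0.4348939 ]
t 22.23 p [ 0.54   -0.2886  0.1129] head -43.4 dyaw world -10.0 q7 -0.14 open 0.293 gf 30.4 F [  3.3 -12.3  -4.8]
[0.5,0.003,-0.004,0.000,10.0],
green 69 u,y,n [0.0363 0.0483 0.0072] ang 53.0 r 0.0604
pin 30 u,y,n [0.0208 0.03   0.0205] ang 55.4 r 0.0365
red 236 u,y,n [-0.0012 -0.0212  0.0341] ang -93.4 r 0.0212
  rect 0.06804007291793823 0.019917510449886322 60.51435089111328
  plane normal [-0.844  0.514  0.152] face ang 58.64159594885413
```

The knob is at about 59–60°. Lowering along the axis.

>>> {"fn": "jog_arm", "kwargs": {"increments": [[0,0.0005,0.0015,0.0025,0],[0,0.001,0.0015,0.0025,0],[0,0,0,0,0],[0,0,0,0,0]]}}

```text
clock: 22.78
eef_pos: [0.5432, -0.2897, 0.108]
orientation: [0.918, 0.396, 0.0, 0.003]
ft_force: [2.4, -11.3, -4.6]
opening: 0.289
gripper_force: 30.7
```

Run:
```python
from h import *
o=ctrl.get_obs();print(o['clock'],o['ft_force']@N,(o['eef_pos']-[.5392,-.2876,.1129])@N,o['torque'])
```

```text
22.775 -7.06655660905763 -0.006583794055471119 [-3.41831205 -0.78182203 -0.42974679]
```

The pin has entered the notch, with no upward reaction. Continuing down.

>>> {"fn": "jog_arm", "kwargs": {"increments": [[0,0.0005,0.0015,0.0025,0],[0,0.0005,0.0015,0.002,0],[0,0,0,0,0],[0,0,0,0,0]]}}

```text
clock: 23.28
eef_pos: [0.5446, -0.2903, 0.1057]
orientation: [0.918, 0.395, -0.0, 0.001]
ft_force: [-15.5, -2.0, 24.1]
opening: 0.289
gripper_force: 33.7
```

Run:
```python
from h import *
o=ctrl.get_obs();print(o['clock'],o['ft_force']@N,(o['eef_pos']-[.5392,-.2876,.1129])@N,o['torque'])
```

```text
23.275 27.87505397538938 -0.009345389210341231 [-1.04531756  2.94661458 -0.21854387]
```

>>> {"fn": "jog_arm", "kwargs": {"increments": [[0,-0.0005,-0.001,-0.002,0],[0.32,0,0,0,0],[0.35,0,0,-0.001,0],[0.4,0,0,-0.002,0],[0.45,0,0,-0.003,0],[0.5,0,0,-0.005,0],[0.5,0,0,0,0]]}}

```text
clock: 24.15
eef_pos: [0.5451, -0.2874, 0.1165]
orientation: [0.918, 0.397, 0.0, 0.0]
ft_force: [0.8, -0.5, -0.3]
opening: 0.491
gripper_force: 0.0
```

Run:
```python
from h import *
o=ctrl.get_obs();print(o['clock'],o['ft_force'],o['torque'])
f=grab('scene','s6');ang(f,(160,230,340,370))
cv2.imwrite('pics/s6c.png',cv2.resize(f['pixels'][230:370,160:340,::-1],None,fx=4,fy=4,interpolation=cv2.INTER_CUBIC))
```

```text
24.15 [ 0.77782192 -0.46151638 -0.25303161] [-0.09355909  0.10708016  0.03531549]
green 69 u,y,n [0.0371 0.0485 0.0073] ang 52.6 r 0.0611
pin 4 u,y,n [ 0.0288 -0.0141  0.0261] ang -26.1 r 0.0321
red 337 u,y,n [-0.0017 -0.0209  0.0309] ang -94.8 r 0.0210
  rect 0.06563727557659149 0.03385571390390396 58.370750427246094
  plane normal [-0.707  0.534  0.463] face ang 52.9489886606184
```

View pics/s6c.png

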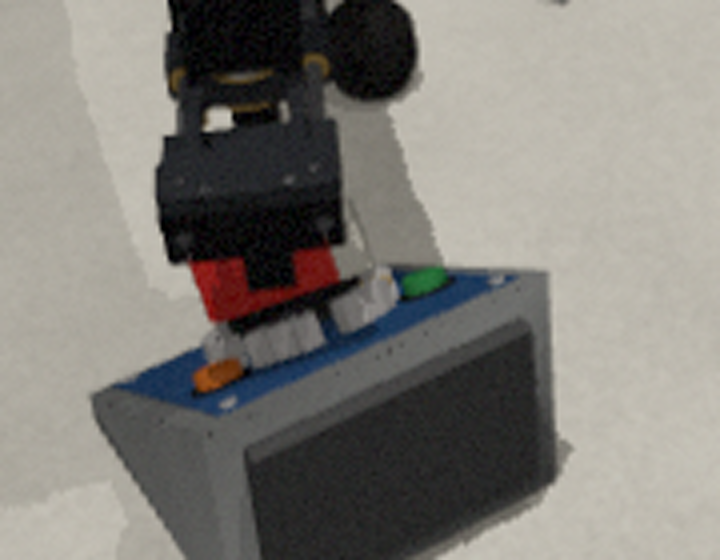

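The skirt has sunk to ring level and the pin is out of sight in the notch, so the knob looks home. Retreating straight up.

>>> {"fn": "jog_arm", "kwargs": {"increments": [[0.5,0,0,-0.01,0],[0.5,0,0,-0.03,0],[0.5,0,0,-0.04,0],[0.5,0,0,-0.04,0],[0.5,-0.02,0,-0.03,0],[0.5,-0.06,0,0,0],[0.5,-0.06,0,0,0],[0.5,-0.06,0,0,0]]}}

```text
clock: 25.2
eef_pos: [0.4062, -0.4343, 0.2668]
orientation: [0.918, 0.397, 0.0, 0.0]
ft_force: [-0.6, 0.0, -0.3]
opening: 0.496
gripper_force: 0.0
```

>>> {"fn": "jog_arm", "kwargs": {"increments": [[0.5,0,0,0,0],[0.5,0,0,0,0],[0.5,0,0,0,0],[0.5,0,0,0,0]]}}

```text
clock: 25.7
eef_pos: [0.4087, -0.4322, 0.2659]
orientation: [0.918, 0.398, 0.0, -0.0]
ft_force: [0.2, 0.4, -0.2]
opening: 0.498
gripper_force: 0.0
```

Run:
```python
from h import *
o=ctrl.get_obs();print(o['clock'],o['eef_pos'],o['ft_force'])
f=grab('top','t7');g=grab('scene','s7');ang(g,(160,230,340,370));print('top');ang(f,(400,155,540,285))
P=cloud(f);ok=f['z_map']>0;v,u=np.mgrid[0:480,0:640]
m=ok&(u>130)&(u<200)&(v>190)&(v<260)&(P[...,2]>.118)&(P[...,2]<.135);print('cell',m.sum(),cv2.minAreaRect(P[m][:,:2].astype(np.float32)),np.median(P[m][:,2]))
h=(P-O)@N;b=ok&(u>420)&(u<520)&(v>175)&(v<270)&(h>.049)&(h<.075)&(np.linalg.norm(P-O,axis=-1)<.08)
q=np.c_[(P[b]-O)@U,(P[b]-O)@Y];d=np.linalg.svd(q-q.mean(0),full_matrices=False)[2][0];print('bar top',b.sum(),np.median(h[b]),np.degrees(np.arctan2(d[1],d[0])),cv2.minAreaRect(q.astype(np.float32)))
A_=lambda f:f['pixels'][:,:,::-1]
cv2.imwrite('pics/t7c.png',np.hstack([cv2.resize(A_(f)[155:285,400:540],(400,371)),cv2.resize(A_(g)[230:360,170:310],(400,371))]))
```

```text
25.7 [ 0.40866236 -0.43224178  0.26593601] [ 0.23058008  0.36741925 -0.21009959]
green 57 u,y,n [0.0377 0.0502 0.0063] ang 53.1 r 0.0627
red 643 u,y,n [ 0.0032 -0.0108  0.0383] ang -73.6 r 0.0113
  rect 0.06557421386241913 0.013791712000966072 58.33566665649414
  plane normal [-0.874  0.485 -0.035] face ang 60.94512168953514
top
green 125 u,y,n [0.0324 0.0541 0.0092] ang 59.1 r 0.0631
pin 8 u,y,n [0.0221 0.0372 0.0157] ang 59.3 r 0.0433
red 369 u,y,n [-0.0008 -0.0094  0.054 ] ang -95.2 r 0.0094
  rect 0.06430523842573166 0.030560921877622604 61.00299072265625
  plane normal [-0.835  0.544 -0.083] face ang 56.8827076805984
cell 456 ((0.5819392204284668, 0.2979653775691986), (0.04431281238794327, 0.03368956595659256), 15.898079872131348) 0.12644336056561367
bar top 381 0.05566298741965431 -119.02395301954562 ((0.001844632439315319, 0.0010529756546020508), (0.08191250264644623, 0.01681913435459137), 60.620323181152344)
```

View pics/t7c.png

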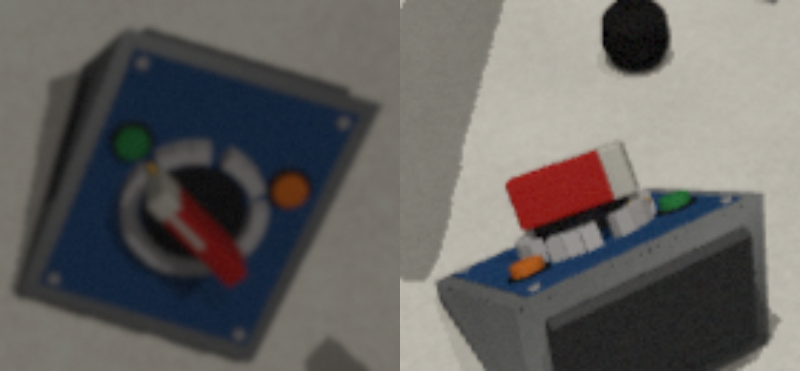

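The nose points at green at about 60.6°. The bar top is 55.7 mm out of the panel, the same as at the start, so the knob is fully home. The cell stands upright and centred.

```bash
python3 -c "
from h import *
print(ctrl.close_job())"
```

```text
the job is handed in; nothing more can be done
None
```

The job is handed in at about 26 s: the cell stands released on the pad, within about 2 mm of centre and 1° of square, and the selector is home in the notch at the green button; no pass/fail verdict came back.

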